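# Slide a chip cartridge along the rail into the corner pocket

## Robot

A 7-joint arm with a two-finger parallel gripper is mounted at the origin on a cart in front of the work surface, level with it; the furniture and walls round the work are solid. World frame = base frame: x ahead of the robot, y to its left, z up, the work surface at z = 0. Lengths are in m, angles in rad, forces in N, time in s.
With the tool pointing down it reaches from about 0.425 to 0.875 m from the base axis. Payload 4.7 kg.
Tool frame: the origin (TCP) lies midway between the tips of the shut fingers; the grasp point (between the pads) lies 19 mm behind it; z points along the fingers, x is the direction in which the jaws open and shut, and the axes are right-handed (so a half turn about z gives the same grasp; the last joint's range is limited). The gripper opens to 87 mm and grips with 3 to 60 N. Pads are 19 mm wide; open, the fingers measure 117 mm over their backs; the gripper's body (75 mm by 190 mm) begins 51 mm behind the grasp point.
Start: joints at [1.185, 0.321, -0.07, 1.45, 0.023, 1.371, -0.057], TCP at [0.253, -0.599, 0.223] pointing down, gripper open.
Joint ranges: [-2.86, 2.86], [-0.3, 2.09], [-1.38, 1.24], [0.06, 2.45], [-1.56, 4.7], [0.09, 2.05], [-2.69, 2.69]. Speed limits (rad/s): [2.57, 2.57, 3.14, 3.14, 3.14, 3.14, 3.14].

## Interface

Orientations are given as a rotation vector (axis times angle).
In Python, from bench import get_state, eyes, ticket gives the robot as it stands.
- The arm moves only by the tool carry_out, never from a script. Its argument "motion" is a list of rows, each a list of 2 entries, a list of its own where there are three numbers: the shift along the world's x, y, z in m, then the turn about the world's z in rad. A call has 1 to 20 rows; each row is the pose to reach, as a shift and turn from the pose commanded when the call began; what a row does not reach only later rows make up. A row lasts 1/10 s, in which the tool goes at most 50 mm and 8.59 degrees, less where a joint would pass 70% of its speed; a pose out of reach is approached as far as the arm can. A call with a gripper value outside its range is refused whole. "grip" is the gripper command: -1 is fully open, 1 is shut, values between are in proportion, set as the call begins (left out, the last holds). The fingers move at their own pace and stop on an object; "squeeze" is the grip in N (left out, the last holds). Time passes only in rows, so rows that repeat a pose let the fingers close. It gives the time, the measured TCP pose, the force and the opening at its end, in the units of the state.
- get_state(): the state, without advancing time (a new reading comes with each control period).
- eyes.get_image(name): name is "side" or "top"; returns a dict with "pixels" (384x512x3 uint8, blue, green, red), "mtx" (3x3 intrinsics, pixels), "extrinsics" (4x4, takes a point from camera to world coordinates). Camera axes: x right, y down, z forward; pixel columns grow to the right and rows downward; lengths in m; the calibration is good to about 2 mm. A picture is of the moment at which its call begins. There is no depth.
- ticket.close_job(): hands the job in, once; it reports no verdict.
The state is a dict: "time": time; "joint_positions": joint angles; "qd": joint speeds; "joint_torque": joint torques, N m; "position": TCP position; "tool_rot": TCP orientation; "ft_force": force on the tool from outside, world axes, zero at the start; "torque": the same for the moment, N m; "grip_width": opening from 0.0 (shut) to 1.0 (fully open).
Only numpy, scipy, OpenCV 4.12 (cv2) and the standard library are available. Lean on these libraries where they do the work, as an engineer would, in place of code of your own. Each camera call takes 0.05 s, during which the arm holds its last target. There are 200 camera calls.

## Task

Without gripping or lifting it, use the fingertips to push the green chip cartridge flat against the long dark rail of the registration plate, then slide it along the rail, keeping it against the rail all the way, into the corner pocket until it sits fully home against both the rail and the end stop. Keep the cartridge flat on the plate, let go of it at the end, and leave the brass check weight, the reagent bottle, the vial rack and the petri dish where they stand.

Things in the scene. Friction and masses are not known exactly. Their poses are not given: they have to be found in the camera images.
- plate: Aluminium registration plate fixed on the desk, 150 mm along its own x, 250 mm along its own y, 8 mm thick. Origin: centre of its underside, at desk height; z up. On it stand a dark rail along its +x side, a dark end stop across its +y end and a low lip parallel to the rail; these make the corner pocket. The rest of its top is free.
- rail (a point): Middle of the rail's inner face, at its top edge: x = +58, y = 0, z = +24 mm in the plate's frame. The rail runs straight along the plate's y over its whole 250 mm, is 12 mm wide and stands 16 mm above the plate's top. A part pressed hard against it drags stiffly and may jam.
- stop (a point): Point on the end stop's inner face, at its top edge: x = +36, y = +113, z = +24 mm in the plate's frame. The stop stands 16 mm above the plate's top, is 12 mm thick and runs from the rail to x = -12 mm.
- lip (a point): Front end of the lip's straight inner face, at its top edge: x = +10, y = +71, z = +18 mm in the plate's frame. The lip (10 mm high above the plate, 10 mm thick) runs from here to the stop, so the pocket is 48 mm wide and 42 mm deep. In front of this point its mouth flares away from the rail, back to y = +48 mm, where its inner face is at x = -3 mm.
- seat (a point): Point on the plate's top surface (8 mm above the desk), at x = +36, y = +81 mm in the plate's frame: where the cartridge's origin lies when fully home. Its axes are the plate's: +x toward the rail, +y toward the end stop.
- cartridge: Loose rigid green block, 44 mm along its x, 64 mm along its y, 18 mm high, white and blue pattern on top, about 100 g; light pushes slide it. Origin: centre of its underside. Starts off the rail, turned up to 0.5 rad from it, toward the end without stop. Either end may lead, long side along the rail. When home, its last 22 mm stand out of the pocket in front of the lip's straight part.
- cal_weight: Brass-coloured check weight with a knob, 30 mm wide, 48 mm high, standing on the desk in front of the plate (on its -x side). Origin: centre of its underside. To be left alone.
- stain_bottle: Small reagent bottle with black cap, diameter 46 mm, 85 mm high, standing on the desk behind the rail (+x side of the plate). Origin: centre of its underside. To be left alone.
- vial_tray: Empty orange open rack with a divider grid, 60 x 108 mm, 26 mm high, on the desk behind the rail (+x side of the plate). Origin: centre of its underside; long side along its y. To be left alone.
- petri_dish: Closed orange-brown petri dish lying flat on the desk beyond the stopless (-y) end of the plate, diameter 90 mm, 15 mm high. Origin: centre of its underside. To be left alone.
There are look-alikes about, which are no part of the job. What is meant by the cartridge is not orange, and is the larger of those in its own colour.

How it is judged:
By the outcome, as a careful person would: the job done as asked, in the order asked, and still so for the second after the job is handed in, with the robot touching nothing.
It also fails if it takes over 61 s, if anything falls off the work surface, if the arm or the gripper's body presses on something with over 40 N, if the wrist force passes 120 N, or if a joint passes its speed limit or range.

## Working session

There is one attempt and no reset: what is moved stays moved. The work goes in short steps, Python scripts to look and compute and a tool call to move; the robot and the scene stay as the last step left them, time stands still between calls to the robot, and variables do not carry over. Pictures are saved under pics/ and viewed, about 8 in all and at most 12, crops included, and the job is handed in when it is done.

Besides the shell and the picture viewer there is one more tool, called after ">>>" as a command line: name --argument value ..., lists and objects as JSON in quotes. carry_out: Moves the arm, as the interface text tells. Its arguments: {"type":"object","properties":{"motion":{"type":"array","items":{"type":"array"}},"grip":{"type":"number"},"squeeze":{"type":"number"}},"required":["motion"]}

```bash
mkdir -p pics; ls; python3 - <<'E'
from bench import get_state, eyes
import cv2
print(get_state())
for n in("top","side"):
    d=eyes.get_image(n); cv2.imwrite(f"pics/{n}0.png",d["pixels"]); print(n,d["mtx"],d["extrinsics"])
E
```

```text
pics
{'time': 0.0, 'joint_positions': array([ 1.18508155,  0.3217937 , -0.07009216,  1.45162732,  0.02259387,
        1.37079161, -0.05690845]), 'qd': array([ 2.62643896e-04,  2.56528797e-04,  6.60127876e-04,  4.14765910e-06,
        4.16533205e-04, -1.32312194e-03,  6.13845560e-04]), 'joint_torque': array([-4.13809948e-04, -4.91282952e+01, -4.04176796e-01, -3.12528491e+01,
       -6.38306653e-02,  4.34051862e-02,  1.54695485e-04]), 'position': array([ 0.25276561, -0.59826505,  0.22150452]), 'tool_rot': array([-2.61757235e+00,  1.73551637e+00,  2.47234620e-03]), 'ft_force': array([ 0.35557827, -1.14465332,  0.2519098 ]), 'torque': array([-0.01884121,  0.00191575,  0.03316041]), 'grip_width': 1.00195243026201}
top [[491.88068831   0.         256.5939534 ]
 [  0.         491.88068831 196.38505004]
 [  0.           0.           1.        ]] [[-0.02518124 -0.98864867  0.14812064  0.43166481]
 [-0.99926871  0.02062821 -0.03219515 -0.02546479]
 [ 0.02877423 -0.14882303 -0.98844512  1.01825607]
 [ 0.          0.          0.          1.        ]]
side [[366.55228039   0.         253.73409995]
 [  0.         366.55228039 192.20039784]
 [  0.           0.           1.        ]] [[-0.97957403 -0.09150582  0.17905699  0.41666138]
 [-0.20071327  0.39090985 -0.89827817  0.70571901]
 [ 0.01220254 -0.91586908 -0.40129157  0.40110681]
 [ 0.          0.          0.          1.        ]]
```

View pics/top0.png

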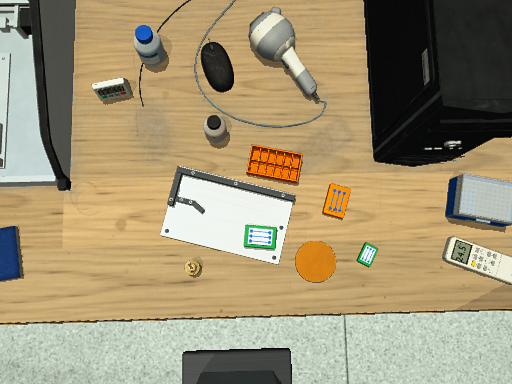

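View pics/side0.png

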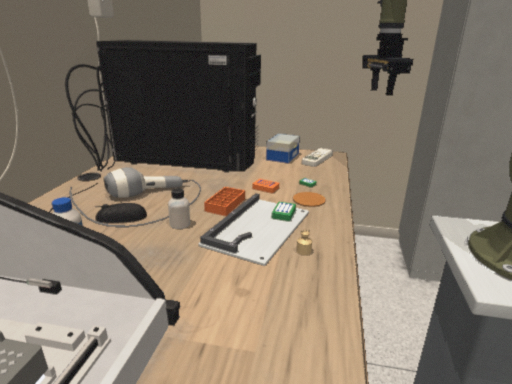

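Top view candidates: the large green block on the plate (260,237), a small green block (368,254) and an orange block (336,201). I choose (260,237), since it is green, the larger one and on the plate. Next I'll check it in a close crop.

```bash
python3 - <<'E'
import cv2
a=cv2.imread("pics/top0.png")[155:275,150:310]
cv2.imwrite("pics/crop0.png",cv2.resize(a,None,fx=5,fy=5,interpolation=cv2.INTER_CUBIC))
E
```

```text
(no output)
```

View pics/crop0.png

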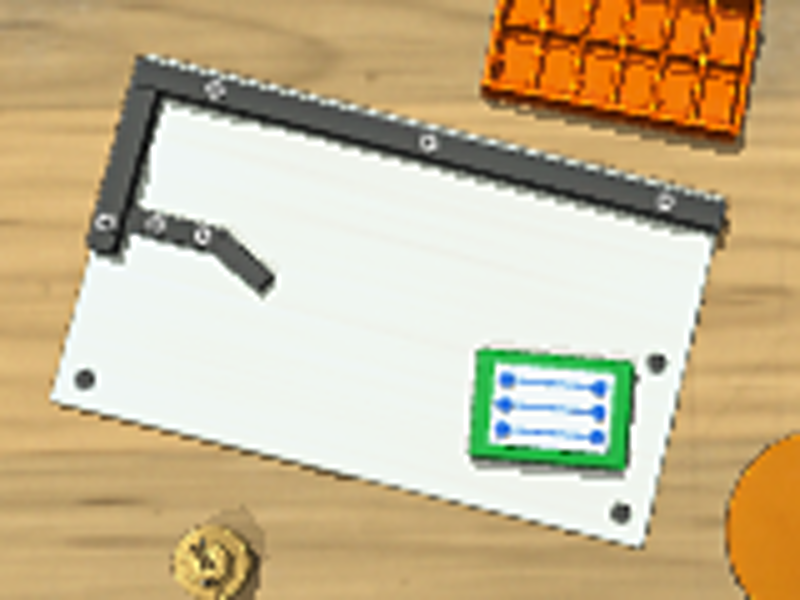

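The crop shows the 44x64 green block on the plate at crop corners about (478,349), (634,362), (628,468), (471,457). The rail's inner top edge runs from (160,93) to (718,233), and the near plate corners are (52,403) and (643,548).

```bash
cat >h.py <<'E'
import numpy as np
from scipy.optimize import least_squares
K=np.array([[491.88068831,0,256.5939534],[0,491.88068831,196.38505004],[0,0,1]])
T=np.array([[-0.02518124,-0.98864867,0.14812064,0.43166481],[-0.99926871,0.02062821,-0.03219515,-0.02546479],[0.02877423,-0.14882303,-0.98844512,1.01825607],[0,0,0,1]])
def ray(uv,z):
    d=T[:3,:3]@np.linalg.solve(K,[uv[0],uv[1],1]); return (T[:3,3]+d*(z-T[2,3])/d[2])
def crop(c,o=(150,155),s=5): return ((c[0]+.5)/s-.5+o[0],(c[1]+.5)/s-.5+o[1])
def R(a): return np.array([[np.cos(a),-np.sin(a)],[np.sin(a),np.cos(a)]])
def fit(loc,obs,a0=0):
    loc,obs=np.array(loc),np.array(obs)
    r=least_squares(lambda p:((loc@R(p[2]).T+p[:2])-obs).ravel(),[*obs.mean(0),a0],loss='soft_l1',f_scale=.002)
    return r.x, (r.fun.reshape(-1,2)*1000).round(1)
E
python3 - <<'E'
from h import *
P=[((-75,-125,8),(643,548)),((-75,125,8),(52,403)),((70,125,24),(138,57)),((70,-125,24),(725,203)),((58,113,24),(160,93)),((58,-125,24),(718,236))]
o=[ray(crop(c),l[2]/1000)[:2] for l,c in P]
p,r=fit([np.array(l[:2])/1000 for l,_ in P],o,-.2);print(p,r.tolist())
C=[((22,32),(478,349)),((22,-32),(634,362)),((-22,-32),(628,466)),((-22,32),(471,455))]
o=[ray(crop(c),.026)[:2] for l,c in C]
q,r=fit([np.array(l)/1000 for l,_ in C],o,-.1);print(q,r.tolist())
print("cart in plate",((q[:2]-p[:2])@R(p[2]))*1000,q[2]-p[2])
for n,uv,z in(("weight",(193,268),.03),("dish",(315,261),.015),("tray c",(275,164),.026),("bottle",(215,126),.08)):
    w=ray(uv,z)[:2];print(n,w,((w-p[:2])@R(p[2]))*1000)
E
```

```text
[ 0.54650335  0.00191231 -0.26662892] [[-1.2, -0.0], [0.0, 1.3], [-0.2, 0.3], [-0.4, -1.3], [0.3, 0.9], [1.6, -1.5]]
[ 0.49910836 -0.06293509 -0.09568742] [[0.5, 0.1], [1.1, -0.6], [-0.9, -0.1], [-0.7, 0.6]]
cart in plate [-28.63421503 -75.04366682] 0.17094150067205854
weight [0.43891204 0.07201339] [-122.25982945   39.2757673 ]
dish [ 0.44690343 -0.17340861] [ -49.88679019 -195.36857103]
tray c [ 0.64712399 -0.09747628] [123.25217394 -69.36502859]
bottle [0.71395898 0.02229297] [156.1685977   63.78187616]
```

Residuals are about 1 mm, so the fit is good. The plate is at (0.5465, 0.0019) with yaw -0.267. The cartridge is at (-28.6, -75) mm in the plate frame, yaw +0.171.

Plan:
- Keep the jaws along the plate's y throughout.
- Push +x with both slightly opened fingers.
- Shut the fingers and push the rear end along +y.

First I move over to above the plate's near side.

>>> carry_out --motion '[[[0.01,0.03,0],-0.05],[[0.02,0.065,0],-0.1],[[0.035,0.1,0],-0.15],[[0.05,0.14,0],-0.2],[[0.065,0.18,0],-0.25],[[0.08,0.22,0],-0.3],[[0.095,0.26,0],-0.35],[[0.11,0.3,0],-0.4],[[0.125,0.34,0],-0.45],[[0.14,0.38,0],-0.5],[[0.155,0.42,0],-0.55],[[0.17,0.46,0],-0.6],[[0.185,0.5,-0.02],-0.65],[[0.195,0.53,-0.05],-0.666],[[0.201,0.548,-0.08],-0.666],[[0.201,0.548,-0.11],-0.666],[[0.201,0.548,-0.13],-0.666],[[0.201,0.548,-0.13],-0.666],[[0.201,0.548,-0.13],-0.666]]' --grip 0.54 --squeeze 20

```text
time: 2.0
position: [0.4539, -0.0507, 0.0928]
tool_rot: [1.907, -2.496, -0.001]
ft_force: [0.7, -0.8, -0.0]
grip_width: 0.229
```

```bash
cat >>h.py <<'E'
from scipy.spatial.transform import Rotation as Ro
p=np.array([0.54650335,0.00191231,-0.26662892])
def toP(w): return ((np.array(w)[:2]-p[:2])@R(p[2]))*1000
def toW(l): return np.array(l)/1000@R(p[2]).T+p[:2]
def stat():
    from bench import get_state
    s=get_state();x=Ro.from_rotvec(s["tool_rot"]).as_matrix()
    print("t",s["time"],"pos",s["position"].round(4),"plate",toP(s["position"]).round(1),"toolx-platey",((np.arctan2(x[1,0],x[0,0])-p[2]-np.pi/2+np.pi/2)%np.pi-np.pi/2).round(4),"tilt",x[:,2].round(3),"F",s["ft_force"].round(2),"Fplate",(s["ft_force"][:2]@R(p[2])).round(2),"w",round(s["grip_width"]*87,1))
    return s
E
python3 - <<'E'
from h import *
s=stat()
for l in((-75,-75),):print((toW(l)-s["position"][:2]).round(4))
E
```

```text
t 2.0 pos [ 0.4539 -0.0507  0.0928] plate [-75.4 -75.2] toolx-platey 0.0004 tilt [-0.001  0.    -1.   ] F [ 0.66 -0.78 -0.01] Fplate [ 0.84 -0.58] w 19.9
[0.0005 0.0001]
```

>>> carry_out --motion '[[[0,0,-0.03],0],[[0,0,-0.055],0],[[0,0,-0.07],0],[[0,0,-0.077],0],[[0,0,-0.078],0],[[0,0,-0.078],0]]'

```text
time: 2.6
position: [0.4551, -0.051, 0.0157]
tool_rot: [-1.906, 2.496, -0.002]
ft_force: [1.3, -0.1, 0.1]
grip_width: 0.227
```

>>> carry_out --motion '[[[0.0048,-0.0013,0],0],[[0.0096,-0.0026,0],0],[[0.0145,-0.004,0],0],[[0.0193,-0.0053,0],0],[[0.0232,-0.0063,0],0],[[0.027,-0.0074,0],0],[[0.0309,-0.0084,0],0],[[0.0347,-0.0095,0],0],[[0.0386,-0.0105,0],0],[[0.0424,-0.0116,0],0],[[0.0463,-0.0126,0],0],[[0.0502,-0.0137,0],0],[[0.054,-0.0148,0],0],[[0.0579,-0.0158,0],0],[[0.0617,-0.0169,0],0],[[0.0656,-0.0179,0],0],[[0.0675,-0.0184,0],0],[[0.0675,-0.0184,0],0]]'

```text
time: 4.4
position: [0.522, -0.0692, 0.0147]
tool_rot: [-1.907, 2.496, -0.0]
ft_force: [-0.7, -0.8, -0.9]
grip_width: 0.229
```

```bash
python3 - <<'E'
from h import *
from bench import eyes
import cv2
stat()
for n,(a,b,c,d) in {"top":(155,275,150,310),"side":(170,270,190,330)}.items():
    i=eyes.get_image(n)["pixels"];cv2.imwrite(f"pics/{n}1.png",cv2.resize(i[a:b,c:d],None,fx=5,fy=5,interpolation=cv2.INTER_CUBIC))
E
```

```text
t 4.4 pos [ 0.522  -0.0692  0.0147] plate [ -4.9 -75.1] toolx-platey 0.0004 tilt [ 0.001  0.    -1.   ] F [-0.72 -0.76 -0.89] Fplate [-0.49 -0.93] w 19.9
```

View pics/side1.png

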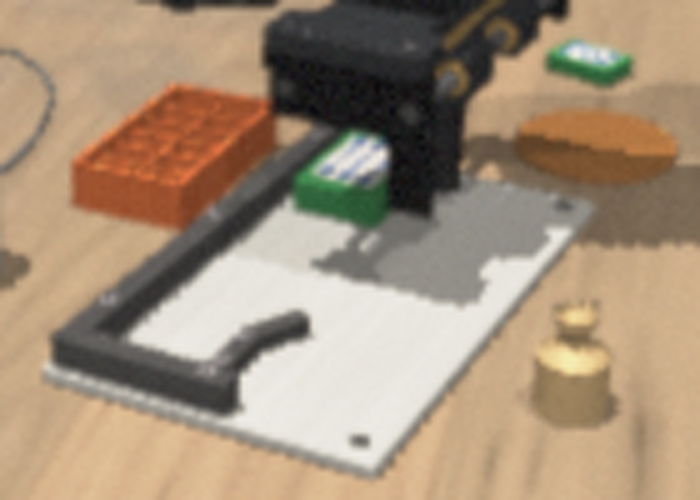

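The side view shows the cartridge (crop 340,175) flat and pushed square ahead of the fingers, with a small gap left to the rail. I'll continue in small steps while watching the force.

>>> carry_out --motion '[[[0.0019,-0.0005,0],0],[[0.0039,-0.0011,0],0],[[0.0058,-0.0016,0],0],[[0.0068,-0.0018,0],0],[[0.0077,-0.0021,0],0],[[0.0082,-0.0022,0],0],[[0.0087,-0.0024,0],0],[[0.0087,-0.0024,0],0]]'

```text
time: 5.3
position: [0.5301, -0.0715, 0.0145]
tool_rot: [1.907, -2.496, -0.0]
ft_force: [-0.7, 0.6, 1.2]
grip_width: 0.231
```

>>> carry_out --motion '[[[0.0005,-0.0001,0],0],[[0.001,-0.0003,0],0],[[0.001,-0.0003,0],0]]'

```text
time: 5.6
position: [0.5301, -0.0715, 0.0144]
tool_rot: [1.906, -2.495, -0.003]
ft_force: [-5.7, -0.0, 3.4]
grip_width: 0.231
```

```bash
python3 - <<'E'
from h import *
stat()
E
```

```text
t 5.6 pos [ 0.5301 -0.0715  0.0144] plate [  3.5 -75.1] toolx-platey 0.0006 tilt [-0.002  0.    -1.   ] F [-5.7  -0.03  3.42] Fplate [-5.49 -1.53] w 20.1
```

>>> carry_out --motion '[[[-0.002,0.0005,0],0],[[-0.007,0.0019,0],0],[[-0.0178,0.0049,0],0],[[-0.0178,0.0049,0.03],0],[[-0.0178,0.0049,0.06],0],[[-0.012,-0.02,0.06],0],[[-0.005,-0.05,0.06],0],[[0,-0.08,0.06],0],[[0,-0.11,0.06],0],[[0,-0.11,0.06],0]]' --grip 1

```text
time: 6.6
position: [0.53, -0.1875, 0.0744]
tool_rot: [1.897, -2.502, 0.003]
ft_force: [0.4, -0.3, -0.1]
grip_width: 0.005
```

```bash
python3 - <<'E'
from h import *
from bench import eyes
import cv2
stat()
for n,(a,b,c,d) in {"top":(155,275,150,310),"side":(170,270,190,330)}.items():
    i=eyes.get_image(n)["pixels"];cv2.imwrite(f"pics/{n}2.png",cv2.resize(i[a:b,c:d],None,fx=5,fy=5,interpolation=cv2.INTER_CUBIC))
E
```

```text
t 6.6 pos [ 0.53   -0.1875  0.0744] plate [  34.  -187.1] toolx-platey -0.0067 tilt [-0.    -0.003 -1.   ] F [ 0.41 -0.32 -0.06] Fplate [ 0.48 -0.2 ] w 0.5
```

View pics/top2.png

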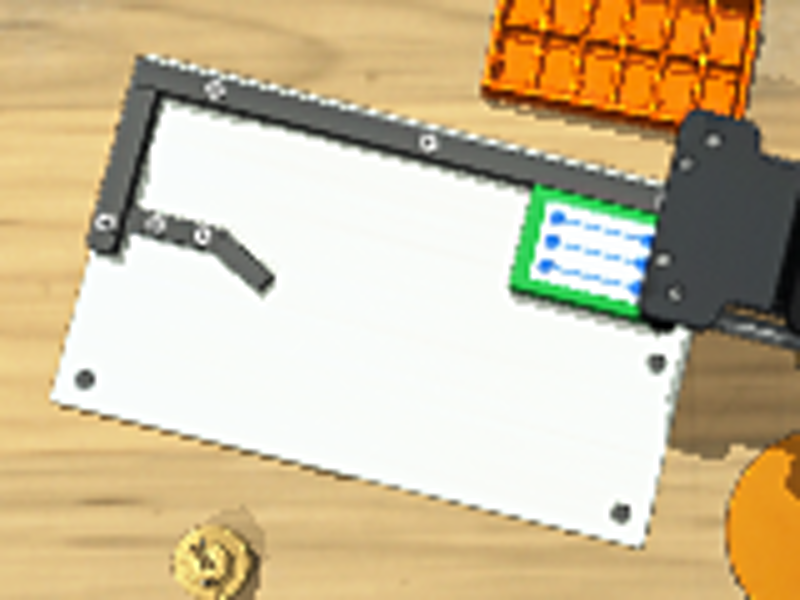

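The cartridge lies flush against the rail, with its front edge from (533,187) to (513,291) and no visible gap.

```bash
python3 - <<'E'
from h import *
s=stat()
for c in((535,186),(514,289)):print(toP(ray(crop(c),.026)))
for l in((29,-135),):print((toW(l)-s["position"][:2]).round(4))
E
```

```text
t 6.7 pos [ 0.5306 -0.1822  0.0744] plate [  33.1 -181.8] toolx-platey -0.0013 tilt [-0.  0. -1.] F [ 1.8   0.82 -0.96] Fplate [1.52 1.27] w 0.1
[ 57.59016149 -46.41359026]
[ 14.38373348 -48.26654137]
[0.0083 0.0462]
```

>>> carry_out --motion '[[[0.003,0.02,0],0],[[0.006,0.037,0],0],[[0.007,0.041,0],0],[[0.007,0.041,-0.02],0],[[0.007,0.041,-0.04],0],[[0.007,0.041,-0.055],0],[[0.007,0.041,-0.06],0],[[0.007,0.041,-0.06],0],[[0.007,0.041,-0.06],0]]'

```text
time: 7.6
position: [0.5388, -0.1409, 0.0152]
tool_rot: [-1.907, 2.496, -0.001]
ft_force: [-0.7, 0.5, -0.2]
grip_width: 0.005
```

```bash
python3 - <<'E'
from h import *
stat()
E
```

```text
t 7.6 pos [ 0.5388 -0.1409  0.0152] plate [  30.2 -139.8] toolx-platey 0.0005 tilt [ 0.001 -0.    -1.   ] F [-0.68  0.47 -0.2 ] Fplate [-0.78  0.28] w 0.4
```

>>> carry_out --motion '[[[-0.001,0.003,0],0],[[0,0.007,0],0],[[0.0007,0.0101,0],0],[[0.0007,0.0101,0],0],[[0.0016,0.013,0],0],[[0.0024,0.0158,0],0],[[0.0033,0.0187,0],0],[[0.0042,0.0216,0],0],[[0.0051,0.0245,0],0],[[0.0059,0.0273,0],0],[[0.0068,0.0302,0],0],[[0.0077,0.0331,0],0],[[0.0085,0.0359,0],0],[[0.0094,0.0388,0],0],[[0.0103,0.0417,0],0],[[0.0111,0.0445,0],0],[[0.012,0.0474,0],0]]'

```text
time: 9.3
position: [0.5503, -0.093, 0.0145]
tool_rot: [-1.907, 2.496, 0.0]
ft_force: [-0.8, 0.1, -0.0]
grip_width: 0.007
```

```bash
python3 - <<'E'
from h import *
from bench import eyes
import cv2
stat()
for n,(a,b,c,d) in {"top":(155,275,150,310),"side":(170,270,190,330)}.items():
    i=eyes.get_image(n)["pixels"];cv2.imwrite(f"pics/{n}3.png",cv2.resize(i[a:b,c:d],None,fx=5,fy=5,interpolation=cv2.INTER_CUBIC))
E
```

```text
t 9.3 pos [ 0.5503 -0.093   0.0145] plate [ 28.7 -90.6] toolx-platey 0.0007 tilt [-0.  0. -1.] F [-0.83  0.06 -0.01] Fplate [-0.82 -0.16] w 0.6
```

View pics/top3.png

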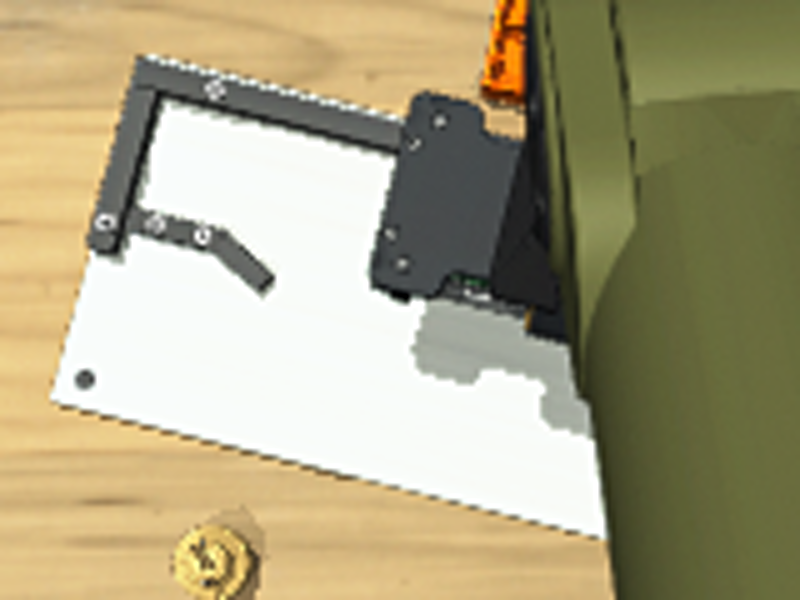

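The top view is hidden by the gripper, so I'll use the side view.

View pics/side3.png

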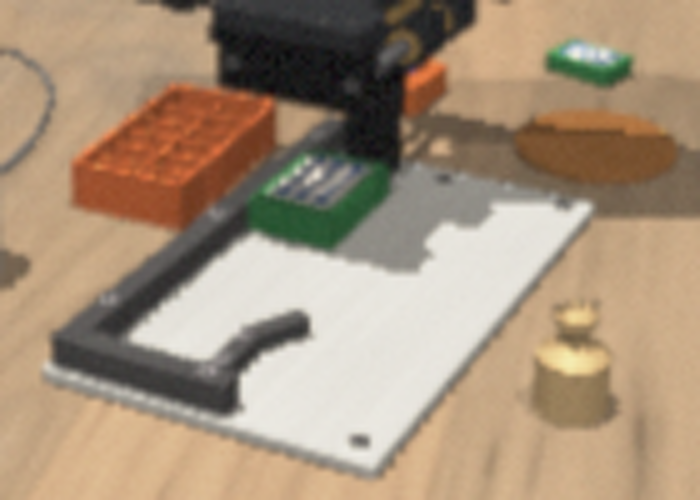

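The cartridge's rail-side face touches the rail along its length (crop 250-300, 165-230), it lies flat, and the finger is behind it. I'll continue, with a slight drift toward the rail.

>>> carry_out --motion '[[[0.0012,0.0038,0],0],[[0.0023,0.0077,0],0],[[0.0035,0.0115,0],0],[[0.0046,0.0153,0],0],[[0.0058,0.0192,0],0],[[0.0069,0.023,0],0],[[0.0081,0.0268,0],0],[[0.0092,0.0306,0],0],[[0.0104,0.0345,0],0],[[0.0115,0.0383,0],0],[[0.0127,0.0421,0],0],[[0.0138,0.046,0],0],[[0.015,0.0498,0],0],[[0.0161,0.0536,0],0],[[0.0173,0.0575,0],0],[[0.0184,0.0613,0],0],[[0.0196,0.0651,0],0],[[0.0207,0.069,0],0],[[0.0219,0.0728,0],0],[[0.0228,0.0766,0],0]]'

```text
time: 11.4
position: [0.5731, -0.0165, 0.0146]
tool_rot: [-1.907, 2.497, -0.0]
ft_force: [-0.8, -0.4, -0.3]
grip_width: 0.009
```

```bash
python3 - <<'E'
from h import *
from bench import eyes
import cv2
stat()
i=eyes.get_image("side")["pixels"];cv2.imwrite(f"pics/side4.png",cv2.resize(i[170:270,190:330],None,fx=5,fy=5,interpolation=cv2.INTER_CUBIC))
E
```

```text
t 11.4 pos [ 0.5731 -0.0165  0.0146] plate [ 30.6 -10.8] toolx-platey 0.0003 tilt [ 0.  0. -1.] F [-0.78 -0.39 -0.3 ] Fplate [-0.65 -0.58] w 0.8
```

View pics/side4.png

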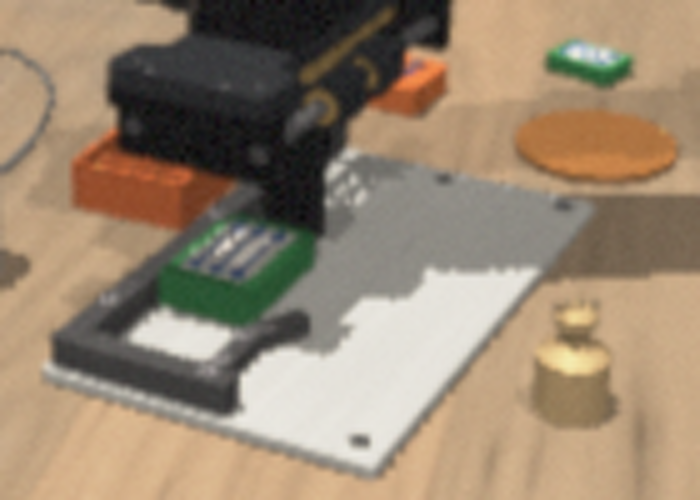

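The cartridge is entering the mouth (front bottom edge at crop 160-235, 300-320), still flush with the rail and flat. Now the last 45 mm, slowing down.

>>> carry_out --motion '[[[0.0009,0.0029,0],0],[[0.0017,0.0057,0],0],[[0.0026,0.0086,0],0],[[0.0035,0.0115,0],0],[[0.0043,0.0144,0],0],[[0.0052,0.0172,0],0],[[0.0061,0.0201,0],0],[[0.0069,0.023,0],0],[[0.0078,0.0258,0],0],[[0.0086,0.0287,0],0],[[0.0095,0.0316,0],0],[[0.0104,0.0344,0],0],[[0.0112,0.0373,0],0],[[0.0118,0.0392,0],0],[[0.0123,0.0411,0],0],[[0.0123,0.0411,0],0]]'

```text
time: 13.05
position: [0.5857, 0.0249, 0.0147]
tool_rot: [-1.907, 2.495, -0.0]
ft_force: [-0.3, -0.6, 0.0]
grip_width: 0.004
```

>>> carry_out --motion '[[[0.0002,0.0007,0],0],[[0.0004,0.0014,0],0],[[0.0005,0.0019,0],0],[[0.0005,0.0019,0],0]]'

```text
time: 13.45
position: [0.586, 0.0259, 0.0147]
tool_rot: [-1.907, 2.497, -0.001]
ft_force: [-0.3, -0.0, 0.6]
grip_width: 0.005
```

```bash
python3 - <<'E'
from h import *
stat()
E
```

```text
t 13.45 pos [0.586  0.0259 0.0147] plate [31.8 33.6] toolx-platey 0.0002 tilt [ 0. -0. -1.] F [-0.31 -0.02  0.59] Fplate [-0.29 -0.1 ] w 0.5
```

>>> carry_out --motion '[[[0.0002,0.0005,0],0],[[0.0003,0.001,0],0],[[0.0003,0.001,0],0]]'

```text
time: 13.75
position: [0.5862, 0.0272, 0.0146]
tool_rot: [-1.907, 2.496, -0.0]
ft_force: [-0.2, -1.3, 0.8]
grip_width: 0.007
```

>>> carry_out --motion '[[[0.0002,0.0005,0],0],[[0.0003,0.001,0],0],[[0.0003,0.001,0],0]]'

```text
time: 14.05
position: [0.5864, 0.0283, 0.0146]
tool_rot: [-1.907, 2.496, 0.0]
ft_force: [0.2, -1.0, 0.8]
grip_width: 0.005
```

```bash
python3 - <<'E'
from h import *
from bench import eyes
import cv2
stat()
i=eyes.get_image("side")["pixels"];cv2.imwrite(f"pics/side5.png",cv2.resize(i[170:270,190:330],None,fx=5,fy=5,interpolation=cv2.INTER_CUBIC))
E
```

```text
t 14.05 pos [0.5864 0.0283 0.0146] plate [31.5 36. ] toolx-platey 0.0006 tilt [-0.  0. -1.] F [ 0.17 -1.01  0.83] Fplate [ 0.43 -0.93] w 0.5
```

>>> carry_out --motion '[[[0.0002,0.0007,0],0],[[0.0004,0.0014,0],0],[[0.0004,0.0014,0],0]]'

```text
time: 14.4
position: [0.5868, 0.0298, 0.0146]
tool_rot: [-1.907, 2.496, 0.0]
ft_force: [0.6, -0.7, 0.8]
grip_width: 0.004
```

>>> carry_out --motion '[[[0.0002,0.0007,0],0],[[0.0004,0.0014,0],0],[[0.0004,0.0014,0],0]]'

```text
time: 14.7
position: [0.5872, 0.0312, 0.0145]
tool_rot: [-1.907, 2.496, 0.0]
ft_force: [0.5, -0.2, 0.5]
grip_width: 0.002
```

View pics/side5.png

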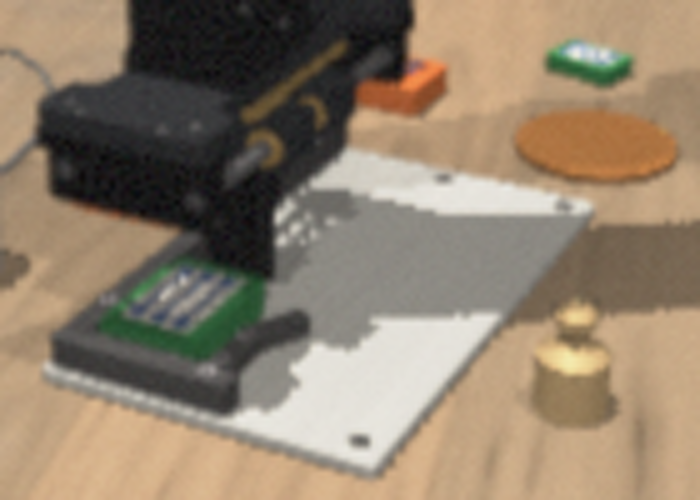

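The cartridge is in the pocket and flat, with a thin gap left at the stop (crop 100-205, 340-355). It has moved 3 mm since that picture. I'll carry on to force contact.

>>> carry_out --motion '[[[0.0002,0.0007,0],0],[[0.0004,0.0014,0],0],[[0.0004,0.0014,0],0]]'

```text
time: 15.0
position: [0.5874, 0.032, 0.0146]
tool_rot: [1.906, -2.496, 0.0]
ft_force: [-1.4, -1.2, 0.6]
grip_width: 0.002
```

>>> carry_out --motion '[[[0.0002,0.0005,0],0],[[0.0003,0.001,0],0],[[0.0003,0.001,0],0]]'

```text
time: 15.3
position: [0.5874, 0.0321, 0.0145]
tool_rot: [1.905, -2.496, 0.001]
ft_force: [-2.5, -4.1, 3.6]
grip_width: 0.003
```

>>> carry_out --motion '[[[0.0002,0.0005,0],0],[[0.0003,0.001,0],0],[[0.0003,0.001,0],0]]'

```text
time: 15.6
position: [0.5874, 0.0321, 0.0145]
tool_rot: [1.903, -2.495, 0.002]
ft_force: [-2.9, -6.8, 4.3]
grip_width: 0.004
```

Contact at the stop: the TCP has stopped and the force has risen to about 7 N. Now I back straight off, lift and look.

>>> carry_out --motion '[[[-0.0005,-0.0019,0],0],[[-0.002,-0.0072,0],0],[[-0.0066,-0.0241,0],0],[[-0.0066,-0.0241,0.03],0],[[-0.0066,-0.0241,0.07],0],[[-0.02,-0.065,0.1],0],[[-0.03,-0.11,0.1],0],[[-0.04,-0.15,0.1],0],[[-0.05,-0.19,0.1],0],[[-0.06,-0.23,0.1],0],[[-0.06,-0.26,0.1],0],[[-0.06,-0.26,0.1],0],[[-0.06,-0.26,0.1],0]]'

```text
time: 16.9
position: [0.5286, -0.2254, 0.1144]
tool_rot: [-1.905, 2.496, 0.001]
ft_force: [0.7, 0.6, 0.6]
grip_width: 0.005
```

```bash
python3 - <<'E'
from h import *
from bench import eyes
import cv2
stat()
i=eyes.get_image("top")["pixels"];cv2.imwrite("pics/top6.png",cv2.resize(i[155:275,150:310],None,fx=5,fy=5,interpolation=cv2.INTER_CUBIC))
cv2.imwrite("pics/top6full.png",i)
i=eyes.get_image("side")["pixels"];cv2.imwrite("pics/side6.png",cv2.resize(i[170:270,190:330],None,fx=5,fy=5,interpolation=cv2.INTER_CUBIC))
E
```

```text
t 16.9 pos [ 0.5286 -0.2254  0.1144] plate [  42.6 -224. ] toolx-platey -0.0006 tilt [ 0.001  0.001 -1.   ] F [0.71 0.63 0.58] Fplate [0.52 0.79] w 0.4
```

View pics/top6.png

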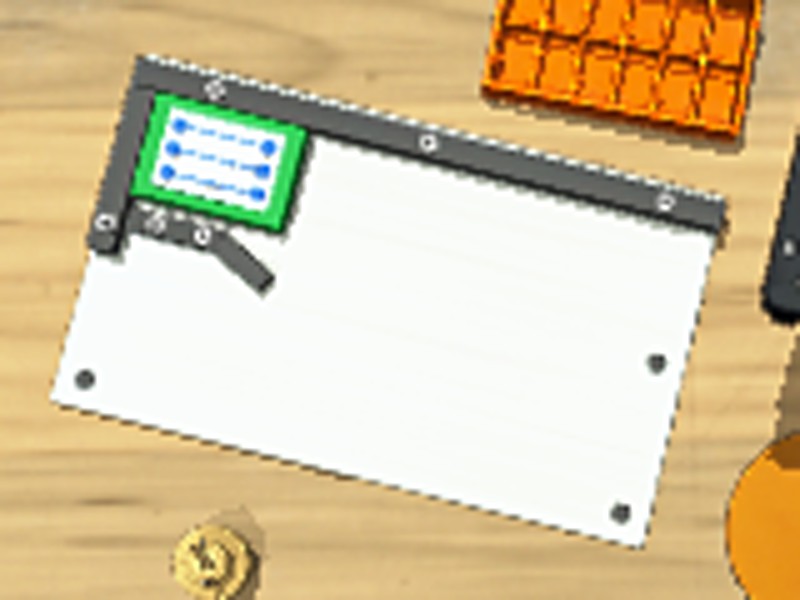

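View pics/side6.png

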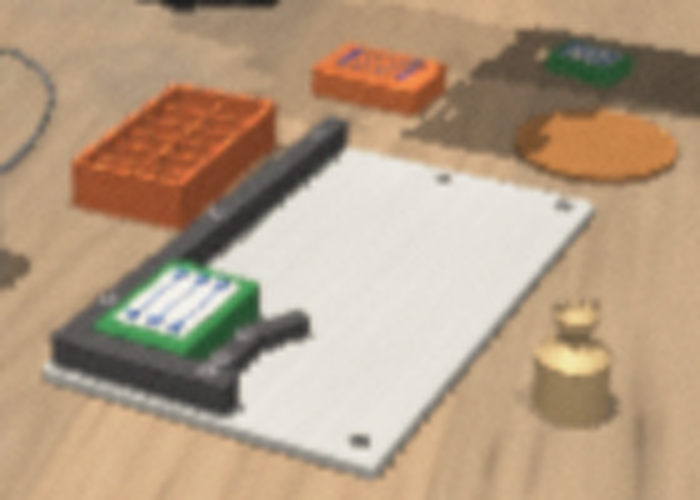

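The cartridge sits in the corner flush with the rail and stop (crop corners 155,94 / 307,130 / 282,232 / 133,194), and the other objects haven't moved. A numeric check before handing in:

```bash
python3 - <<'E'
from h import *
import cv2
C=[((22,32),(155,94)),((22,-32),(308,129)),((-22,-32),(282,231)),((-22,32),(133,194))]
q,r=fit([np.array(l)/1000 for l,_ in C],[ray(crop(c),.026)[:2] for _,c in C],-.27)
print(toP(q),q[2]-p[2],r.tolist())
a,b=cv2.imread("pics/top0.png"),cv2.imread("pics/top6full.png")
for n,(u,v) in dict(weight=(193,268),bottle=(215,128),tray=(270,162),dish=(308,265)).items():
    A,B=[np.float32(cv2.cvtColor(x[v-14:v+14,u-14:u+14],6)) for x in(a,b)]
    print(n,cv2.phaseCorrelate(A,B))
E
```

```text
[35.91016565 80.86006689] 0.015595554736841932 [[0.6, -0.6], [0.5, -0.3], [-0.2, -0.4], [-0.8, 1.4]]
weight ((0.006094657780149504, -0.023819040297548), 0.9974196816815271)
bottle ((-0.008156268513483056, 0.021429980761304535), 1.0015112496746912)
tray ((-0.006374741719092469, -0.015001978450467135), 0.9969064077403811)
dish ((0.06707235202163808, -0.032194325290607395), 0.9682380464341905)
```

```bash
python3 - <<'E'
from h import *
import cv2
def ang(f,z=.026):
    a=cv2.imread(f);a=cv2.resize(a[155:275,150:310],None,fx=5,fy=5,interpolation=cv2.INTER_CUBIC)
    h=cv2.cvtColor(a,cv2.COLOR_BGR2HSV)
    m=cv2.inRange(h,(45,110,90),(80,255,255))
    c=max(cv2.findContours(m,0,1)[0],key=cv2.contourArea)
    w=np.float32([toP(ray(crop(x[0]),z)) for x in cv2.convexHull(c)])
    w2=np.float32([toP(ray(crop(x[0]),z)) for x in c])
    print(f,cv2.minAreaRect(w))
    n=cv2.minAreaRect(w)[0]
    # edge lines
    d=w2-n
    for nm,s in (("rail side",(d[:,0]>15)&(abs(d[:,1])<25)),("lip side",(d[:,0]<-15)&(abs(d[:,1])<25)),("stop side",(d[:,1]>25)&(abs(d[:,0])<15)),("rear",(d[:,1]<-25)&(abs(d[:,0])<15))):
        vx,vy,x0,y0=cv2.fitLine(w2[s],cv2.DIST_HUBER,0,.01,.01).ravel()
        print(nm,"at",x0.round(1),y0.round(1),"yaw",(np.arctan(-vx/vy) if abs(vy)>abs(vx) else np.arctan(vy/vx)).round(4))
ang("pics/top6full.png")
# rail and stop inner edges / plate front edge for direction reference
a=cv2.imread("pics/top0.png");a=cv2.resize(a[155:275,150:310],None,fx=5,fy=5,interpolation=cv2.INTER_CUBIC)
m=cv2.inRange(cv2.cvtColor(a,6),0,110)
pts=[]
for y in range(-90,100,3):  # scan across rail inner edge, in plate frame at z=24
    xs=np.arange(45,66,.25);v=[]
    for x in xs:
        w=np.r_[toW((x,y)),.024];c=T[:3,:3].T@(w-T[:3,3]);u=K@(c/c[2])
        cu,cv_=((u[0]-150+.5)*5-.5,(u[1]-155+.5)*5-.5)
        v.append(float(cv2.cvtColor(a,6)[int(round(cv_)),int(round(cu))]))
    v=np.array(v);k=np.argmax(v<130);pts.append((xs[k],y))
l=cv2.fitLine(np.float32(pts),cv2.DIST_HUBER,0,.01,.01).ravel();print("rail edge x",l[2],"yaw",np.arctan(-l[0]/l[1]))
E
```

```text
pics/top6full.png ((36.17976379394531, 81.51197814941406), (64.43363189697266, 45.34522247314453), 89.7806396484375)
rail side at 58.4 86.0 yaw -0.0017
lip side at 14.7 73.9 yaw -0.0014
stop side at 36.6 113.3 yaw 0.0017
rear at 33.6 49.8 yaw -0.0024
rail edge x 55.820312 yaw -0.00078983704
```

The edge fit gives yaw within 0.003 rad, rail side at x = 58.4 and stop side at y = 113.3 mm, so it is fully home.

```bash
python3 -c "
from bench import ticket
print(ticket.close_job())"
```

```text
the job is handed in; nothing more can be done
None
```

The green cartridge is fully home in the corner pocket, against both the rail and the end stop, and I handed the job in at about 17 s of the 61 s allowed.

I pushed it flat against the rail with two slightly open fingers, at about 5 N. Then I shut the fingers and slid it along the rail from its rear end until it met the stop at about 7 N. After that I backed off, so the robot is touching nothing.

**Cartridge position:** in the plate frame, the final top view puts its centre at about (36, 81) mm, against the seat at (36, 81). Its rail side is at x = 58.4 mm and its stop side at y = 113.3 mm, against 58 and 113.

**Other objects:** the weight, bottle, rack and dish all shifted by less than 0.1 pixel between the first and last pictures.

**Checks that disagreed:**
- A fit to corners I read by eye gave a yaw of 0.016 rad, while the edge-line fit gave 0.003 rad or less. I trust the edge fit.
- The same scan placed the rail's edge at x = 55.8 mm rather than 58. I put that down to the rail's shadow, but did not check it further.
- During the slide, the top view I took was blocked by the gripper, so contact with the rail was confirmed in side views at intervals, not continuously.

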